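# Index the magnifier arm one hole, over the board to be inspected

### The job

On the bench stands a magnifier on a swing arm that is locked by a spring index pin. Gently hook a fingertip (or the closed fingers) under the pull ring, without pinching it, lift the pin out of its hole, swing the arm one hole so that the lens stands over the small circuit board and not over the heat sink, and let the pin drop fully into that hole. Leave the board, the heat sink, the screw tin and the capacitor untouched where they stand.

Things in the scene. Friction and masses are not known exactly. Their poses are not given: they have to be found in the camera images.
- stand: Fixed aluminium slab, 295 x 200 x 10 mm, carrying the magnifier. Origin: on the bench, on the arm's vertical pivot axis; x runs along the slab from the handle end (at the robot's side of the slab) to the lens end, y to the left of that, z up. On two rubber discs (74 mm across, top 13 mm above the bench, centres x 105, y +47 and -47 mm) lie the circuit board and the heat sink.
- middle_hole (a point): Middle one of five holes in a steel arc plate (top face, 30 mm above the bench), 110 mm from the pivot towards the stand's -x; the pin is in it at the start. The others follow on the same arc, 0.42 rad (46 mm) apart. Pin 9 mm thick with a round tip, holes 11.4 mm wide: let go within about 4 mm of a hole's middle, the pin centres itself.
- swing_arm (a joint): Angle of the grey arm about the pivot, rad, counter-clockwise from above; about 0 at the start; holes at -0.84, -0.42, 0, 0.42, 0.84. Positive moves the lens to stand +y and the ring, beyond the pivot, to stand -y; at +0.42 the lens is over the disc at y = +47 mm. Turns easily (0.06 N m) and stays where left. Arm bar below the ring 26 mm wide, top 52 mm above the bench; pivot cap 78 mm.
- index_pin (a joint): Lift of the index pin, m: 0 fully down in a hole, end of travel 0.028. About 6 N starts it, 8.5 N holds it at 0.020; the spring drives it down. It locks the arm below about 0.009 and is clear of the plate above 0.012; let down between holes it rides on the plate at about 0.012 and snaps down when it comes over a hole.
- ring_bar (a point): Centre of the straight top bar (8 mm thick, 36 mm long, across the arm) of the steel pull ring fixed on the pin: about 126 mm above the bench with the pin down, 82 mm from the pivot axis; rises with the pin. x of its frame points along the arm from ring to pivot and lens.
- ring_hole (a point): Centre of the same ring's opening, 54 mm wide across the arm and 48 mm high inside; about 102 mm above the bench, 96 mm from the pivot. The ring leans 30 degrees, top towards the pivot, so fingers pointing forward and down at about 45 degrees along the arm, from the handle end, pass through it under the top bar. It is rigid with the pin: no tilt or turn.
- lens_center (a point): Centre of the round lens in its black rim (72 mm across, underside 62 mm above the bench), 115 mm from the pivot on the far end of the arm.
- board_mid (a point): Centre, 12 mm up, of the small green circuit board, 45 x 60 x 24 mm, loose on one of the rubber discs.
- heat_sink_mid (a point): Centre, half-way up, of the finned heat sink, 38 x 50 x 29 mm, loose on the other disc.
- screw_tin_mid (a point): Centre, half-way up, of a round screw tin 60 mm across and 32 mm high, beside the stand: a bystander.
- capacitor_mid (a point): Centre, half-way up, of a standing can capacitor 25 mm across and 41 mm high, on the slab near its left edge: a bystander.
Things that resemble listed ones, but are neither listed nor needed, are in the scene too. What is shaped like the part that bears board_mid but orange or purple is not meant.

How it is judged:
By the outcome, as a careful person would: the job done as asked, in the order asked, and still so for the second after the job is handed in, with the robot touching nothing.
It also fails if it takes over 40 s, if anything falls off the work surface, if the arm or the gripper's body presses on something with over 40 N, if the wrist force passes 120 N, or if a joint passes its speed limit or range.

### The arm

A 7-joint arm with a two-finger parallel gripper is mounted at the origin on a cart in front of the work surface, level with it; the furniture and walls round the work are solid. World frame = base frame: x ahead of the robot, y to its left, z up, the work surface at z = 0. Lengths are in m, angles in rad, forces in N, time in s.
With the tool pointing down it reaches from about 0.35 to 0.9 m from the base axis. Payload 8.1 kg.
Tool frame: the origin (TCP) lies on the centre line of the jaws, within the pads' length; the fingertips stand 19 mm ahead of it and the grasp point (between the pads) is the TCP; z points along the fingers, y is the direction in which the jaws open and shut (so a half turn about z gives the same grasp; the last joint's range is limited). The gripper opens to 92 mm and grips with 3 to 60 N. Pads are 19 mm wide; open, the fingers measure 130 mm over their backs; the gripper's body (75 mm by 190 mm) begins 47 mm behind the grasp point.
Start: joints at [1.136, 0.434, 0.025, 1.573, -0.012, 1.134, -0.075], TCP at [0.204, -0.591, 0.246] pointing down, gripper open.
Joint ranges: [-2.62, 2.62], [-0.44, 2.09], [-1.27, 1.32], [0.08, 2.57], [-1.32, 4.46], [0.12, 2], [-2.74, 2.74]. Speed limits (rad/s): [2.22, 2.22, 3.01, 3.01, 3.14, 3.14, 3.14].

### API

Orientations are given as a rotation vector (axis times angle).
In Python, from cell import monitor, imaging, workorder, outline_of gives the robot as it stands.
- The arm moves only by the tool move_arm, never from a script. Its argument "series" is a list of rows, each a list of 6 numbers: the shift along the world's x, y, z in cm, then the turn, a rotation vector about the world's x, y, z in degrees. A call has 1 to 8 rows; each row shifts and turns the commanded pose from where the row before left it; what a row does not reach is not made up. A row lasts 1/10 s, in which the tool goes at most 50 mm and 8.59 degrees, less where a joint would pass 70% of its speed; a pose out of reach is approached as far as the arm can. A call with a gripper value outside its range is refused whole. "grip" is the opening, from 0 (shut) to 1 (fully open), set as the call begins (left out, the last holds). The fingers move at their own pace and stop on an object; "force" is the grip in N (left out, the last holds). Time passes only in rows, so rows that do not move let the fingers close. It gives the time, the measured TCP pose, the force and the opening at its end, in the units of the state.
- monitor.observe(): the state, without advancing time (a new reading comes with each control period).
- imaging.get_image(name): name is "scene" or "top" or "wrist"; returns a dict with "color" (420x560x3 uint8, red, green, blue), "fx", "fy", "cx", "cy" (pixels), "dist_coeffs" ([k1, k2, p1, p2, k3] as OpenCV has them; the pictures are not rectified), "rvec" (rotation vector, rad) and "tvec" (3), from world to camera coordinates, as OpenCV has them; the wrist camera has in their place "mount" (4x4, takes a point from camera to tool coordinates, whose origin is the TCP and whose axes are the flange's). Camera axes: x right, y down, z forward; pixel columns grow to the right and rows downward; lengths in m; the calibration is good to about 2 mm. A picture is of the moment at which its call begins: read the wrist's pose just before it. There is no depth.
- workorder.sign_off(): hands the job in, once; it reports no verdict.
Trained networks look in the newest picture that a camera, given by its name, has taken for a name from the list of things; names that differ only in an ending like _2 or _b are one class to them, and where a whole thing is asked for, a point or a joint stands for the part that bears it (a point fixed in the world has none). Each returns a list of dicts, best first, with "p" (0 to 1); they miss things now and then, are a little off and sometimes report something else, mostly with a low value. They report only what shows in the picture. A call takes as long as a camera call. They do not tell look-alikes from the thing itself.
- outline_of(camera, thing): "mask" (420x560 bool, what is visible of it) and "rect" ([left, top, width, height] in pixels, round what is visible of it).
The state is a dict: "clock": time; "joints": joint angles; "dq": joint speeds; "joint_efforts": joint torques, N m; "position": TCP position; "ee_rot": TCP orientation; "force": force on the tool from outside, world axes, zero at the start; "ft_torque": the same for the moment, N m; "width": opening from 0.0 (shut) to 1.0 (fully open).
Only numpy, scipy, OpenCV 4.12 (cv2) and the standard library are available. Lean on these libraries where they do the work, as an engineer would, in place of code of your own. Each camera call takes 0.05 s, during which the arm holds its last target. There are 200 camera calls.

## Working session

There is one attempt and no reset: what is moved stays moved. The work goes in short steps, Python scripts to look and compute and a tool call to move; the robot and the scene stay as the last step left them, time stands still between calls to the robot, and variables do not carry over. Pictures are saved under pics/ and viewed, about 8 in all and at most 12, crops included, and the job is handed in when it is done.

Besides the shell and the picture viewer there is one more tool, called as name([rows], argument=value, ...), one row to a line, values as JSON. move_arm: Moves the arm, as the interface text tells. Its arguments: {"type":"object","properties":{"series":{"type":"array"},"grip":{"type":"number"},"force":{"type":"number"}},"required":["series"]}

```bash
mkdir -p pics; ls; cat > h.py <<'E'
import numpy as np, cv2
from cell import monitor, imaging, workorder, outline_of
def K(im): return np.array([[im['fx'],0,im['cx']],[0,im['fy'],im['cy']],[0,0,1.]]), np.array(im['dist_coeffs'],float)
def pose(im, st=None):  # world->cam R,t
    if 'rvec' in im: return cv2.Rodrigues(np.array(im['rvec'],float))[0], np.array(im['tvec'],float)
    T=np.eye(4); T[:3,:3]=cv2.Rodrigues(np.array(st['ee_rot'],float))[0]; T[:3,3]=st['position']
    C=np.linalg.inv(T@np.array(im['mount'])); return C[:3,:3],C[:3,3]
def ray(im,uv,st=None):
    k,d=K(im);R,t=pose(im,st)
    n=cv2.undistortPoints(np.array([[uv]],float),k,d)[0,0]
    return -R.T@t, R.T@np.array([n[0],n[1],1.])
def atz(im,uv,z,st=None):
    o,v=ray(im,uv,st); return o+v*(z-o[2])/v[2]
def proj(im,P,st=None):
    k,d=K(im);R,t=pose(im,st)
    return cv2.projectPoints(np.array(P,float).reshape(-1,3),cv2.Rodrigues(R)[0],t,k,d)[0].reshape(-1,2)
def tri(rays):
    A=np.zeros((3,3));b=np.zeros(3)
    for o,v in rays:
        v=v/np.linalg.norm(v);M=np.eye(3)-np.outer(v,v);A+=M;b+=M@o
    return np.linalg.solve(A,b)
def save(im,n): cv2.imwrite('pics/'+n,im['color'][:,:,::-1])
E
python3 - <<'E'
from h import *
for c in ['scene','top']:
    im=imaging.get_image(c); save(im,c+'0.png')
    R,t=pose(im); print(c,'cam',(-R.T@t).round(3),'fwd',R[2].round(2))
    for th in ['stand','swing_arm','ring_bar','lens_center','board_mid','heat_sink_mid','screw_tin_mid','capacitor_mid']:
        for o in outline_of(c,th)[:3]:
            m=o['mask']; ys,xs=np.nonzero(m); uv=(xs.mean(),ys.mean())
            print(th,round(o['p'],2),o['rect'],np.round(uv),atz(im,uv,.02).round(3))
print(monitor.observe())
E
```

```text
pics
scene cam [-0.127 -1.013  0.584] fwd [ 0.69  0.55 -0.48]
stand 0.95 [183.3, 178.8, 112.1, 103.4] [247. 247.] [ 0.521 -0.402  0.02 ]
ring_bar 0.55 [253.6, 224.2, -3.4, 3.7] [252. 226.] [ 0.589 -0.355  0.02 ]
lens_center 0.72 [221.6, 179.7, 31.3, 76.7] [238. 220.] [ 0.59  -0.315  0.02 ]
board_mid 0.89 [285.7, 302.0, 38.6, 23.0] [304. 314.] [ 0.421 -0.615  0.02 ]
board_mid 0.76 [354.3, 296.3, 28.2, 31.6] [367. 314.] [ 0.482 -0.698  0.02 ]
board_mid 0.67 [255.6, 199.0, 19.7, 13.0] [263. 206.] [ 0.673 -0.316  0.02 ]
screw_tin_mid 0.79 [297.8, 241.0, 27.0, 30.4] [312. 256.] [ 0.571 -0.526  0.02 ]
capacitor_mid 0.42 [197.9, 215.4, 7.7, 3.7] [200. 215.] [ 0.558 -0.229  0.02 ]
top cam [ 0.494 -0.462  1.127] fwd [ 0.05 -0.   -1.  ]
stand 0.89 [139.7, 118.2, 166.3, 169.9] [226. 203.] [ 0.559 -0.345  0.02 ]
swing_arm 0.94 [163.8, 136.4, 109.6, 115.2] [214. 191.] [ 0.581 -0.32   0.02 ]
swing_arm 0.37 [136.6, 117.3, 169.6, 168.8] [225. 202.] [ 0.56  -0.344  0.02 ]
ring_bar 0.93 [240.4, 221.8, 26.8, 27.9] [252. 237.] [ 0.49 -0.4   0.02]
ring_bar 0.49 [162.1, 139.7, 110.1, 111.3] [214. 191.] [ 
[... 492 characters left out ...]
]
{'clock': 0.9, 'joints': array([ 1.13638888,  0.43444475,  0.02501056,  1.57320962, -0.01158111,
        1.13404141, -0.07510326]), 'dq': array([-1.49559160e-03,  3.54273933e-04,  2.13487304e-05,  4.08118262e-05,
        2.18969329e-05,  1.82944400e-04, -1.95911634e-04]), 'joint_efforts': array([ 8.15462590e-04, -6.67648244e+01,  9.84486602e-01, -3.14807618e+01,
       -6.05830899e-02,  3.28673702e-02,  7.84310464e-05]), 'position': array([ 0.20355582, -0.59091788,  0.24577259]), 'ee_rot': array([ 3.09843245e+00,  5.18667072e-01, -3.31142424e-05]), 'force': array([ 0.44600859,  0.81646057, -0.10928748]), 'ft_torque': array([0.05838538, 0.06950387, 0.00107717]), 'width': 0.9973850542501332}
```

```bash
python3 - <<'E'
import cv2,numpy as np
t=cv2.imread('pics/top0.png')[95:305,120:330]; s=cv2.imread('pics/scene0.png')[150:330,150:400]
cv2.imwrite('pics/t1.png',cv2.resize(t,(600,600),interpolation=3)); cv2.imwrite('pics/s1.png',cv2.resize(s,(800,576),interpolation=3))
E
```

```text
(no output)
```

View pics/t1.png

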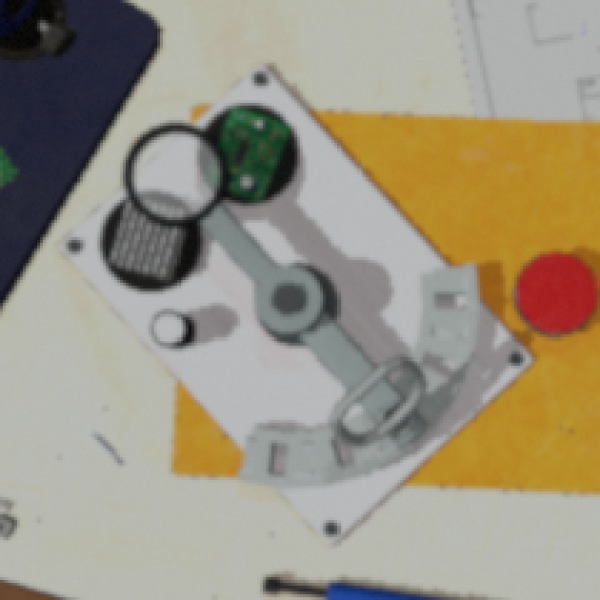

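View pics/s1.png

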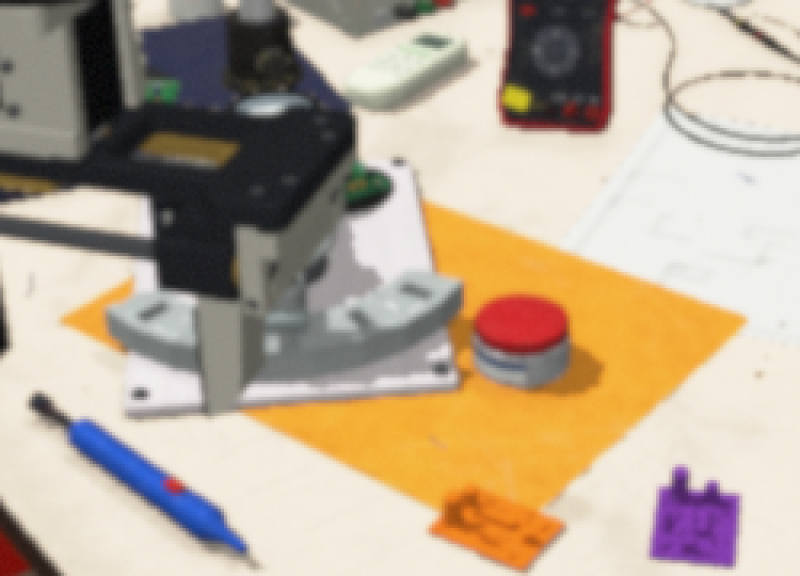

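```bash
python3 - <<'E'
from h import *
im=imaging.get_image('top')
f=lambda a:(a[0]*210/600+120,a[1]*210/600+95)
c=[atz(im,f(p),.01)for p in[(270,63),(57,250),(335,545),(535,360)]]
for q in c: print(q.round(4))
print('sides',[np.linalg.norm(c[i]-c[(i+1)%4]).round(3) for i in range(4)])
u=(c[0]+c[1]-c[2]-c[3]);print('head slab',np.degrees(np.arctan2(u[1],u[0])))
p=atz(im,f((290,297)),.078);l=atz(im,f((176,175)),.065);d=l-p
print('pivot',p,'lens',l,np.hypot(*d[:2]),np.degrees(np.arctan2(d[1],d[0])))
h=np.arctan2(d[1],d[0]);e=np.array([np.cos(h),np.sin(h),0]);n=np.array([-e[1],e[0],0]);b=np.array([p[0],p[1],0])
z=np.array([0,0,1])
P=[b-.082*e+.126*z+s*.018*n for s in(-1,0,1)]+[b-.096*e+.102*z, b-.11*e+.03*z,b+.105*e+.047*n+.013*z,b+.105*e-.047*n+.013*z,b+.115*e+.065*z]
print(((proj(im,P)-[120,95])*600/210).round(0).tolist())
E
```

```text
[ 0.7365 -0.3146  0.01  ]
[ 0.5961 -0.1662  0.01  ]
[ 0.3905 -0.3728  0.01  ]
[ 0.5266 -0.5123  0.01  ]
sides [np.float64(0.204), np.float64(0.292), np.float64(0.195), np.float64(0.288)]
head slab 44.21513505342509
pivot [ 0.56258637 -0.34242608  0.078     ] lens [ 0.6451134  -0.26002339  0.065     ] 0.11662295276850018 44.956803267979616
[[389.0, 365.0], [369.0, 384.0], [348.0, 404.0], [385.0, 400.0], [404.0, 415.0], [152.0, 242.0], [248.0, 153.0], [178.0, 177.0]]
```

move_arm([
  [3.9, 1.8, 0, 0, 0, 5.14],
  [3.9, 1.8, 0, 0, 0, 5.14],
  [3.9, 1.8, 0, 0, 0, 5.14],
  [3.9, 1.8, 0, 0, 0, 5.14],
  [3.9, 1.8, 0, 0, 0, 5.14],
  [0, 0, 0, 5.27, -5.33, 0],
  [0, 0, 0, 5.27, -5.33, 0],
  [0, 0, 0, 0, 0, 0],
], grip=0, force=10)

```text
clock: 1.75
position: [0.3942, -0.5048, 0.2443]
ee_rot: [-2.797, -1.137, -0.368]
force: [-1.1, -0.5, -0.7]
width: 0.354
```

```bash
cat > s.py <<'E'
from h import *
s=monitor.observe(); R=cv2.Rodrigues(np.array(s['ee_rot']))[0]
print(round(s['clock'],2),'J',s['joints'].round(2),'P',s['position'].round(4),'z',R[:,2].round(3),'y',R[:,1].round(3),'F',s['force'].round(1),'w',round(s['width'],2))
E
python3 s.py
```

```text
1.75 J [ 1.09  0.51 -0.2   1.49 -0.18  1.19  0.19] P [ 0.3942 -0.5048  0.2443] z [ 0.185  0.182 -0.966] y [ 0.698 -0.716 -0.002] F [-1.1 -0.5 -0.7] w 0.35
```

move_arm([
  [0, 0, 0, 5.27, -5.33, 0],
  [0, 0, 0, 5.27, -5.33, 0],
  [0, 0, 0, 5.27, -5.33, 0],
  [0, 0, 0, 5.27, -5.33, 0],
  [1, 1, 0, 0, 0, 0],
  [0, 0, 0, 0, 0, 0],
])

```text
clock: 2.35
position: [0.4087, -0.4901, 0.2448]
ee_rot: [-2.46, -1.01, -1.018]
force: [0.7, -0.4, 0.4]
width: 0.005
```

```bash
python3 s.py
```

```text
2.35 J [ 1.37  0.68 -0.35  1.45 -0.55  1.33  0.48] P [ 0.4087 -0.4901  0.2448] z [ 0.502  0.498 -0.707] y [ 0.703 -0.711 -0.002] F [ 0.7 -0.4  0.4] w 0.0
```

move_arm([
  [1.3, 1.1, -2.4, 0, 0, 0],
  [1.3, 1.1, -2.4, 0, 0, 0],
  [1.3, 1.2, -2.3, 0, 0, 0],
  [1.2, 1.2, -2.3, 0, 0, 0],
  [0, 0, 0, 0, 0, 0],
])

```text
clock: 2.85
position: [0.4611, -0.4406, 0.1503]
ee_rot: [-2.455, -1.016, -1.016]
force: [0.1, 0.9, -0.8]
width: 0.003
```

```bash
python3 s.py; python3 - <<'E'
from h import *
s=monitor.observe(); w=imaging.get_image('wrist'); sc=imaging.get_image('scene')
h=np.radians(44.6);e=np.array([np.cos(h),np.sin(h),0]);n=np.array([-e[1],e[0],0]);z=np.array([0,0,1]);b=np.array([.5626,-.3424,0])
P=[b-.082*e+.126*z+t*n for t in(-.018,0,.018)]+[b-.096*e+.102*z,b-.11*e+.03*z]
out=[]
for im,st in((w,s),(sc,None)):
    c=im['color'][:,:,::-1].copy(); pp=proj(im,P,st); print(pp.round(0).tolist())
    if st is None:
        a=pp.round().astype(int)[0]; 
        x0=min(max(a[0]-100,0),360);y0=max(a[1]-100,0)
        for p in pp: c[int(p[1]),int(p[0])]=(0,0,255)
        c=cv2.resize(c[y0:y0+210,x0:x0+200],(400,420),interpolation=3)
    else:
        for p in pp: cv2.circle(c,(int(p[0]),int(p[1])),2,(0,0,255),-1)
        c=cv2.resize(c,(400,300))
        c=np.vstack([c,np.zeros((120,400,3),np.uint8)])
    out.append(c)
cv2.imwrite('pics/p3.png',np.hstack(out))
E
```

```text
2.85 J [ 1.29  0.75 -0.38  1.58 -0.58  1.1   0.54] P [ 0.4611 -0.4406  0.1503] z [ 0.498  0.502 -0.707] y [ 0.708 -0.707 -0.003] F [ 0.1  0.9 -0.8] w 0.0
[[312.0, 200.0], [281.0, 200.0], [250.0, 200.0], [281.0, 239.0], [280.0, 293.0]]
[[247.0, 202.0], [238.0, 203.0], [228.0, 204.0], [239.0, 218.0], [241.0, 254.0]]
```

View pics/p3.png

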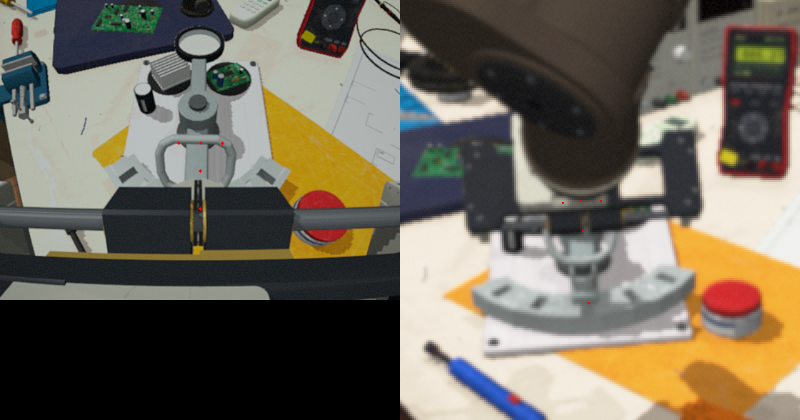

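```bash
python3 - <<'E'
from h import *
s=monitor.observe(); w=imaging.get_image('wrist')
R=cv2.Rodrigues(np.array(s['ee_rot']))[0];p=s['position']
print(np.array(w['mount']).round(3))
for y,z in((0,.019),(.019,.019),(.019,-.047),(0,0),(.095,-.047)):
    for x in(-.0095,.0095): print(x,y,z,proj(w,p+R@[x,y,z],s).round(0))
cv2.imwrite('pics/w4.png',cv2.resize(w['color'][180:420,130:430,::-1],(750,600),interpolation=3))
E
```

```text
[[-0.001 -0.96  -0.28   0.075]
 [ 1.    -0.001  0.001 -0.001]
 [-0.001 -0.28   0.96  -0.139]
 [ 0.     0.     0.     1.   ]]
-0.0095 0 0.019 [[278. 286.]]
0.0095 0 0.019 [[278. 251.]]
-0.0095 0.019 0.019 [[316. 286.]]
0.0095 0.019 0.019 [[317. 251.]]
-0.0095 0.019 -0.047 [[337. 381.]]
0.0095 0.019 -0.047 [[340. 333.]]
-0.0095 0 0 [[278. 306.]]
0.0095 0 0 [[278. 268.]]
-0.0095 0.095 -0.047 [[550. 371.]]
0.0095 0.095 -0.047 [[565. 324.]]
```

View pics/w4.png

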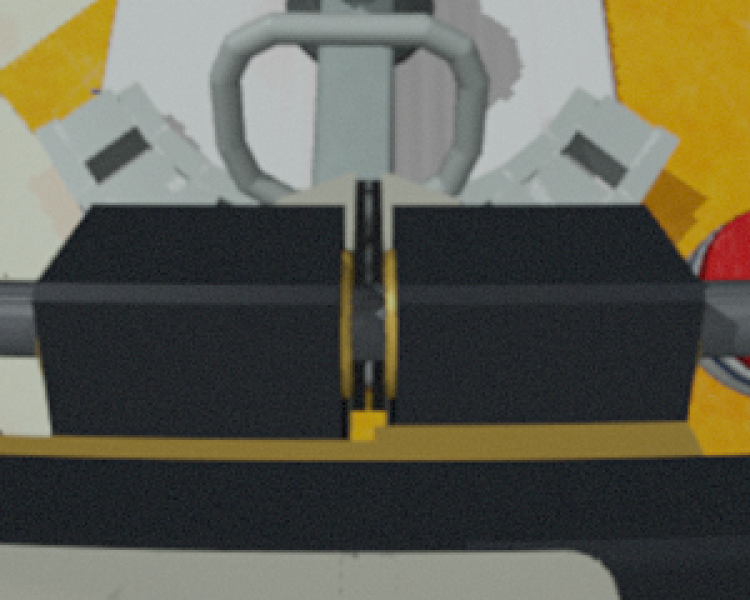

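```bash
python3 - <<'E'
from h import *
s=monitor.observe(); w=imaging.get_image('wrist')
for th in('ring_bar','swing_arm','lens_center'):
    for o in outline_of('wrist',th)[:2]: print(th,round(o['p'],2),np.round(o['rect']), 'cx',round(o['rect'][0]+o['rect'][2]/2,1))
h=np.radians(44.6);e=np.array([np.cos(h),np.sin(h),0]);z=np.array([0,0,1]);b=np.array([.5626,-.3424,0])
print(proj(w,[b+.078*z,b+.115*e+.065*z,b-.082*e+.126*z],s).round(1))
g=w['color'].astype(int)
for r in(190,192,205,215,225,235): print(r,[f"{v[0]},{v[1]},{v[2]}" for v in g[r,205:340:5]])
E
```

```text
ring_bar 0.78 [215. 185. 112.  76.] cx 271.2
swing_arm 0.69 [215.  35. 107. 229.] cx 268.6
lens_center 0.64 [211.  34. 111. 228.] cx 266.7
[[276.  141.8]
 [276.3  64.5]
 [275.6 196. ]]
190 ['184,189,189', '184,190,190', '185,190,191', '186,191,191', '155,163,161', '163,172,170', '150,157,156', '145,155,152', '147,156,153', '148,158,154', '148,158,156', '150,158,157', '150,159,157', '149,156,155', '149,159,157', '155,165,161', '151,162,159', '152,160,158', '153,161,159', '138,149,145', '132,142,139', '123,127,125', '138,137,139', '139,139,138', '139,137,139', '148,149,148', '181,188,188']
192 ['184,190,188', '184,188,187', '184,190,190', '165,171,170', '161,170,167', '152,161,159', '134,145,141', '125,134,131', '124,133,130', '127,137,134', '126,136,134', '131,138,134', '132,139,137', '131,140,137', '130,140,135', '135,143,141', '136,144,142', '134,143,140', '135,146,143', '129,137,135', '135,143,141', '129,139,138', '126,127,129', '141,144,141', '139,139,137', '141,139,139', '184,190,190']
205 ['183,187,187', '186,191,192', '134,143,138', '116,124,123', '79,82,81', '187,189,189', '18
[... 820 characters left out ...]
 '184,190,189', '185,190,191', '184,188,187', '139,145,144', '138,152,151', '137,153,152', '134,149,147', '136,149,146', '138,151,150', '95,103,102', '139,139,139', '135,136,135', '143,143,142', '134,133,135', '126,130,128', '112,121,119', '94,102,99', '185,192,191', '183,190,190', '182,188,187']
235 ['138,137,138', '186,193,192', '141,148,146', '108,115,113', '80,85,85', '186,192,191', '185,190,190', '185,189,189', '186,191,191', '184,188,190', '127,138,135', '137,151,148', '136,151,147', '134,148,145', '139,151,150', '135,144,145', '93,101,100', '141,141,141', '135,132,134', '143,143,142', '136,137,136', '114,119,116', '113,120,118', '88,93,92', '184,189,189', '183,190,188', '184,190,190']
```

move_arm([
  [-0.25, 0.25, 0, 0, 0, 0],
  [1, 1, -1.4, 0, 0, 0],
  [1, 1, -1.4, 0, 0, 0],
  [0, 0, 0, 0, 0, 0],
])

```text
clock: 3.6
position: [0.4774, -0.4198, 0.1228]
ee_rot: [-2.457, -1.013, -1.018]
force: [0.5, 0.4, 0.6]
width: 0.008
```

```bash
python3 s.py
```

```text
3.6 J [ 1.27  0.78 -0.39  1.63 -0.6   1.02  0.55] P [ 0.4774 -0.4198  0.1228] z [ 0.501  0.5   -0.706] y [ 0.705 -0.709 -0.002] F [0.5 0.4 0.6] w 0.01
```

move_arm([
  [1, 0.9, -1.4, 0, 0, 0],
  [1, 0.9, -1.4, 0, 0, 0],
  [0, 0, 0, 0, 0, 0],
  [0, 0, 0, 0, 0, 0],
])

```text
clock: 4.0
position: [0.4966, -0.4053, 0.0964]
ee_rot: [-2.462, -1.012, -1.019]
force: [-0.9, -0.6, -0.5]
width: 0.007
```

```bash
python3 s.py; python3 - <<'E'
from h import *
w=imaging.get_image('wrist'); 
sc=imaging.get_image('scene')
a=cv2.resize(w['color'][100:400,130:430,::-1],(400,400),interpolation=3);b=cv2.resize(sc['color'][160:300,170:310,::-1],(400,400),interpolation=3)
cv2.imwrite('pics/p5.png',np.hstack([a,b]))
E
```

```text
4.0 J [ 1.24  0.81 -0.4   1.66 -0.61  0.95  0.57] P [ 0.4966 -0.4053  0.0964] z [ 0.503  0.496 -0.708] y [ 0.703 -0.711  0.001] F [-0.9 -0.6 -0.5] w 0.01
```

View pics/p5.png

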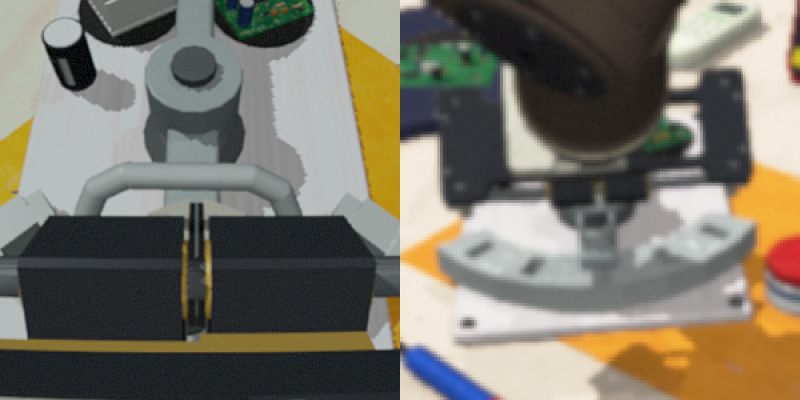

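move_arm([
  [0.4, 0.7, 0, 0, 0, 0],
  [0, 0, 0.4, 0, 0, 0],
  [0, 0, 0.3, 0, 0, 0],
  [0, 0, 0.2, 0, 0, 0],
  [0, 0, 0, 0, 0, 0],
])

```text
clock: 4.6
position: [0.5012, -0.3978, 0.1053]
ee_rot: [-2.462, -1.013, -1.02]
force: [-0.7, -0.6, -0.2]
width: 0.005
```

```bash
python3 s.py
```

```text
4.6 J [ 1.24  0.79 -0.41  1.66 -0.62  0.95  0.55] P [ 0.5012 -0.3978  0.1053] z [ 0.503  0.496 -0.708] y [ 0.703 -0.711  0.001] F [-0.7 -0.6 -0.2] w 0.01
```

move_arm([
  [0, 0, 0.2, 0, 0, 0],
  [0, 0, 0.2, 0, 0, 0],
  [0, 0, 0, 0, 0, 0],
])

```text
clock: 4.9
position: [0.5012, -0.3975, 0.109]
ee_rot: [-2.462, -1.012, -1.019]
force: [-0.5, -0.2, -0.0]
width: 0.004
```

move_arm([
  [0, 0, 0.2, 0, 0, 0],
  [0, 0, 0.1, 0, 0, 0],
  [0, 0, 0, 0, 0, 0],
])

```text
clock: 5.2
position: [0.5004, -0.3978, 0.111]
ee_rot: [-2.463, -1.011, -1.017]
force: [-0.4, -0.6, -3.8]
width: 0.007
```

move_arm([
  [0, 0, 0.2, 0, 0, 0],
  [0, 0, 0.1, 0, 0, 0],
  [0, 0, 0, 0, 0, 0],
])

```text
clock: 5.5
position: [0.5006, -0.3978, 0.1145]
ee_rot: [-2.462, -1.012, -1.018]
force: [-2.8, -2.0, -7.2]
width: 0.005
```

move_arm([
  [0, 0, 0.4, 0, 0, 0],
  [0, 0, 0.4, 0, 0, 0],
  [0, 0, 0.4, 0, 0, 0],
  [0, 0, 0.4, 0, 0, 0],
  [0, 0, 0, 0, 0, 0],
])

```text
clock: 6.0
position: [0.5009, -0.3979, 0.1312]
ee_rot: [-2.463, -1.013, -1.019]
force: [-3.5, -2.8, -9.4]
width: 0.008
```

```bash
python3 s.py; python3 - <<'E'
from h import *
# swing plan about pivot
b=np.array([.5626,-.3424]);s=monitor.observe();p=s['position'][:2]-b
for k in range(0,7):
    a=-np.radians(24.06)*k/6; R=np.array([[np.cos(a),-np.sin(a)],[np.sin(a),np.cos(a)]]); print((R@p+b).round(4), (((R@p)-p)*100).round(2))
E
```

```text
6.0 J [ 1.23  0.75 -0.41  1.65 -0.62  0.98  0.53] P [ 0.5009 -0.3979  0.1312] z [ 0.503  0.496 -0.708] y [ 0.703 -0.711  0.001] F [-3.5 -2.8 -9.4] w 0.01
[ 0.5009 -0.3979] [0. 0.]
[ 0.4971 -0.3935] [-0.37  0.45]
[ 0.4937 -0.3888] [-0.71  0.92]
[ 0.4906 -0.3838] [-1.02  1.41]
[ 0.4879 -0.3787] [-1.29  1.92]
[ 0.4856 -0.3734] [-1.53  2.45]
[ 0.4836 -0.3679] [-1.73  3.  ]
```

move_arm([
  [-0.37, 0.45, 0, 0, 0, -4],
  [-0.34, 0.47, 0, 0, 0, -4],
  [-0.31, 0.49, 0, 0, 0, -4],
  [0, 0, 0, 0, 0, 0],
])

```text
clock: 6.4
position: [0.4891, -0.383, 0.1305]
ee_rot: [-2.613, -0.761, -1.079]
force: [-6.0, -3.8, -8.6]
width: 0.008
```

move_arm([
  [-0.27, 0.51, 0, 0, 0, -4],
  [-0.24, 0.53, 0, 0, 0, -4],
  [-0.2, 0.55, 0, 0, 0, -4],
  [0, 0, 0, 0, 0, 0],
  [0, 0, 0, 0, 0, 0],
])

```text
clock: 6.9
position: [0.4819, -0.3679, 0.13]
ee_rot: [-2.74, -0.496, -1.13]
force: [-11.3, -3.5, -8.0]
width: 0.007
```

```bash
python3 s.py; cat > ang.py <<'E'
from h import *
import sys
s=monitor.observe(); w=imaging.get_image('wrist')
h0=np.radians(44.5);b=np.array([.5626,-.3424,0]);z=np.array([0,0,1])
c=w['color'][:,:,::-1].copy()
for q,col in((-.42,(0,0,255)),):
    h=h0+q;e=np.array([np.cos(h),np.sin(h),0]);n=np.array([-e[1],e[0],0])
    lens=[b+.115*e+.065*z+.036*(np.cos(t)*e+np.sin(t)*n) for t in np.linspace(0,6.28,60)]
    for p in list(proj(w,lens+[b+.078*z],s)): cv2.circle(c,(int(p[0]),int(p[1])),1,col,-1)
t=imaging.get_image('top')
cv2.imwrite('pics/%s.png'%sys.argv[1],np.hstack([cv2.resize(c[0:400,80:480],(400,400)),cv2.resize(t['color'][95:295,120:320,::-1],(400,400),interpolation=3)]))
E
python3 ang.py a6
```

```text
6.9 J [ 1.35  0.62 -0.53  2.01 -0.96  0.56  0.56] P [ 0.4819 -0.3679  0.13  ] z [ 0.66   0.248 -0.709] y [ 0.351 -0.936 -0.   ] F [-11.3  -3.5  -8. ] w 0.01
```

View pics/a6.png

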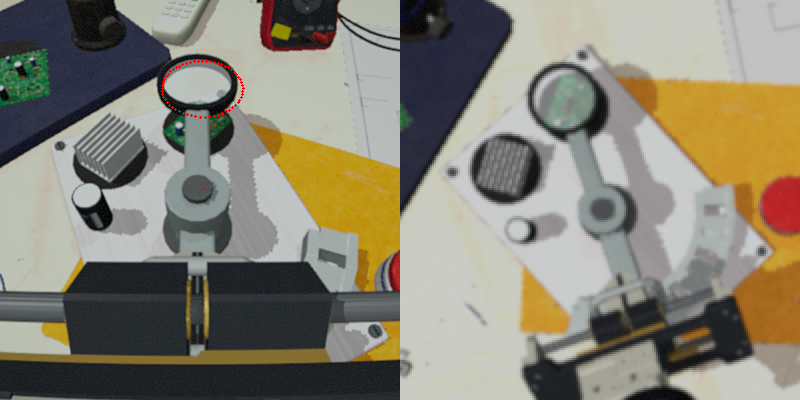

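```bash
python3 - <<'E'
from h import *
im=imaging.get_image('top')
g=cv2.cvtColor(im['color'],cv2.COLOR_RGB2GRAY)
A=cv2.imread('pics/top0.png',0)
def find(g,c,r0,r1):
    s=cv2.resize(g,None,fx=4,fy=4,interpolation=cv2.INTER_CUBIC)
    x,y=int(c[0]*4),int(c[1]*4);q=s[y-110:y+110,x-110:x+110]
    h=cv2.HoughCircles(q,cv2.HOUGH_GRADIENT,1.5,200,param1=100,param2=20,minRadius=r0,maxRadius=r1)
    return None if h is None else ((h[0,0,:2]+[x-110,y-110])/4-.375, h[0,0,2]/4)
for gg,lc in((A,(181.6,156)),(g,(203.5,144))):
    L=find(gg,lc,50,80);p=find(gg,(222,199),15,60);print(L,p)
    l=atz(im,L[0],.065)
    for pp in (p[0],(221.5,199)):
        d=l-atz(im,pp,.078);print(np.hypot(*d[:2]).round(4),np.degrees(np.arctan2(d[1],d[0])).round(2))
E
```

```text
(array([180.8125, 156.0625]), np.float32(15.0125)) (array([223.5625, 201.3125]), np.float32(14.362499))
0.124 45.25
0.118 45.35
(array([201.6875, 143.6875]), np.float32(15.35)) (array([223.5625, 200.9375]), np.float32(14.362499))
0.1221 23.18
0.1171 22.04
```

move_arm([
  [0, 0, -0.4, 0, 0, 0],
  [0, 0, -0.4, 0, 0, 0],
  [0, 0, 0, 0, 0, 0],
])

```text
clock: 7.35
position: [0.482, -0.3682, 0.1216]
ee_rot: [-2.74, -0.496, -1.13]
force: [-12.7, -3.8, -7.1]
width: 0.006
```

move_arm([
  [0, 0, -0.3, 0, 0, 0],
  [0, 0, -0.2, 0, 0, 0],
  [0, 0, 0, 0, 0, 0],
])

```text
clock: 7.65
position: [0.4819, -0.368, 0.1167]
ee_rot: [-2.74, -0.496, -1.13]
force: [-12.7, -2.2, -7.3]
width: 0.005
```

move_arm([
  [0, 0, -0.3, 0, 0, 0],
  [0, 0, -0.2, 0, 0, 0],
  [0, 0, 0, 0, 0, 0],
])

```text
clock: 7.95
position: [0.482, -0.368, 0.1118]
ee_rot: [-2.739, -0.497, -1.13]
force: [-13.3, -2.1, -6.5]
width: 0.006
```

move_arm([
  [0, 0, -0.3, 0, 0, 0],
  [0, 0, -0.2, 0, 0, 0],
  [0, 0, 0, 0, 0, 0],
])

```text
clock: 8.25
position: [0.4843, -0.3675, 0.1085]
ee_rot: [-2.737, -0.5, -1.135]
force: [-4.0, -0.9, -2.7]
width: 0.006
```

move_arm([
  [0, 0, -0.3, 0, 0, 0],
  [0, 0, -0.2, 0, 0, 0],
  [0, 0, 0, 0, 0, 0],
])

```text
clock: 8.55
position: [0.4846, -0.3668, 0.1032]
ee_rot: [-2.736, -0.501, -1.135]
force: [0.2, 0.2, 0.1]
width: 0.004
```

move_arm([
  [0, 0, -0.6, 0, 0, 0],
  [-0.66, -0.25, 0.71, 0, 0, 0],
  [-1.32, -0.5, 1.4, 0, 0, 0],
  [-1.32, -0.5, 1.4, 0, 0, 0],
  [-1.32, -0.5, 1.4, 0, 0, 0],
  [0, 0, 0, 0, 0, 0],
])

```text
clock: 9.15
position: [0.4362, -0.3871, 0.1474]
ee_rot: [-2.741, -0.498, -1.134]
force: [-0.1, -0.3, -0.5]
width: 0.006
```

move_arm([
  [-2, -0.75, 2.1, 0, 0, 0],
  [-2.6, -1, 2.8, 0, 0, 0],
  [-2.6, -1, 2.8, 0, 0, 0],
  [0, 0, 0, 0, 0, 0],
])

```text
clock: 9.55
position: [0.3635, -0.416, 0.2251]
ee_rot: [-2.744, -0.497, -1.135]
force: [0.7, -1.0, 0.1]
width: 0.001
```

```bash
python3 s.py; sed -i 's/for p in list(proj(w,lens+\[b+.078\*z\],s))/for p in list(proj(w,lens+[b+.078*z]+[b-.082*e+q2*z+t*n for q2 in(.126,.138) for t in (-.018,0,.018)],s))/' ang.py; python3 ang.py b7
```

```text
9.55 J [ 1.53  0.44 -0.42  1.95 -0.81  0.91  0.49] P [ 0.3635 -0.416   0.2251] z [ 0.663  0.243 -0.709] y [ 0.349 -0.937  0.005] F [ 0.7 -1.   0.1] w 0.0
```

View pics/b7.png

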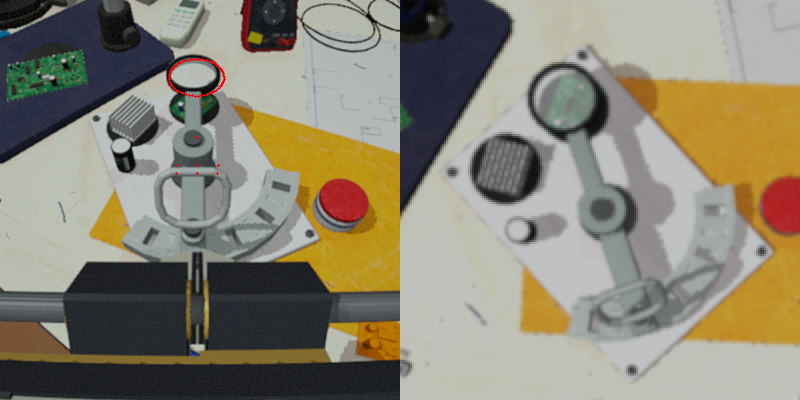

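```bash
python3 - <<'E'
from h import *
s=monitor.observe();w=imaging.get_image('wrist'); sc=imaging.get_image('scene')
o=outline_of('wrist','ring_bar')
h=np.radians(44.5)-.42;e=np.array([np.cos(h),np.sin(h),0]);n=np.array([-e[1],e[0],0]);z=np.array([0,0,1]);b=np.array([.5626,-.3424,0])
for q in(.126,.138): print(q,'wrist top',proj(w,b-.082*e+(q)*z,s).round(1),'scene',proj(sc,b-.082*e+q*z).round(1))
for k in o[:2]: print(k['p'],np.round(k['rect'],1))
print('pivot pred',proj(w,b+.078*z,s).round(1))
x=int(proj(sc,b-.096*e+.1*z)[0,0]);y=int(proj(sc,b-.096*e+.1*z)[0,1])
A=cv2.resize(sc['color'][y-50:y+50,x-50:x+50,::-1],(400,400),interpolation=3)
x,y=map(int,proj(w,b-.096*e+.09*z,s)[0])
B=cv2.resize(w['color'][y-80:y+80,x-80:x+80,::-1],(400,400),interpolation=3)
cv2.imwrite('pics/c8.png',np.hstack([A,B]))
E
```

```text
0.126 wrist top [[281.2 175.2]] scene [[219.7 202.5]]
0.138 wrist top [[281.3 167. ]] scene [[219.2 196.9]]
0.74 [237.4 171.4  78.1  68.7]
0.31 [173.   54.7 231.3 211. ]
pivot pred [[280.4 138.7]]
```

View pics/c8.png

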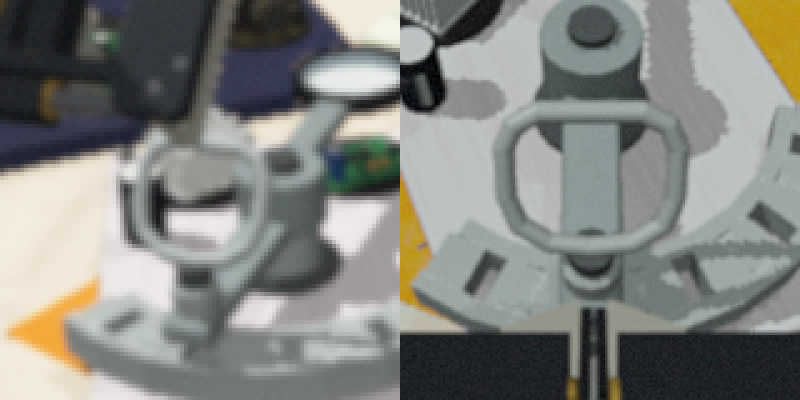

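```bash
python3 -c "
from h import *
print(workorder.sign_off(), monitor.observe()['clock'])"
```

```text
the job is handed in; nothing more can be done
the job is handed in; nothing more can be done
```

The lens now stands over the green circuit board, the pin is down in that hole, and the job is handed in at about 10 s of the 40 s allowed.

**What I did:** I put the closed fingers under the ring's top bar at 45° and lifted the pin about 20 mm. I then swung the arm −0.42 rad, since the board lies on the −y disc. I lowered the fingers until the wrist force fell to zero and backed out clear. While the ring was hooked, the readings at the end of each move stayed under about 15 N.

**Last checks:**
- **Pin height:** in the wrist picture the ring bar sat at row 175, where a fully down pin should put it. A pin riding on the plate would have shown at row 167. While lowering, the finger force ended near the height at which it first began on lifting, which also points to a fully dropped pin.
- **Lens:** the top picture shows the lens over the board. The heat sink, capacitor and screw tin look unmoved, though I judged that by eye only.
- **Angle:** just before lowering, the top camera gave a swing of −22 to −23.3°, while the wrist camera suggested about 1.3° past the nominal −24.1°. These disagree slightly, but both are within what the pin centres by itself.
- **Not tested:** I did not push the arm to confirm it is locked.

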